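# Return the engraved neck ring to its case

### The arm

A 7-joint arm with a two-finger parallel gripper is mounted at the origin on the work surface. World frame = base frame: x ahead of the robot, y to its left, z up, the work surface at z = 0. Lengths are in m, angles in rad, forces in N, time in s.
With the tool pointing down it reaches from about 0.4 to 0.85 m from the base axis. Payload 10.4 kg.
Tool frame: the origin (TCP) lies midway between the tips of the shut fingers; the grasp point (between the pads) lies 19 mm behind it; z points along the fingers, y is the direction in which the jaws open and shut (so a half turn about z gives the same grasp; the last joint's range is limited). The gripper opens to 87 mm and grips with 3 to 60 N. Pads are 19 mm wide; open, the fingers measure 117 mm over their backs; the gripper's body (75 mm by 190 mm) begins 51 mm behind the grasp point.
Start: joints at [-1.224, 0.332, -0.065, 1.46, 0.022, 1.35, -0.088], TCP at [0.226, 0.583, 0.223] pointing down, gripper open.
Joint ranges: [-2.6, 2.6], [-0.5, 2.12], [-1.47, 1.34], [0.16, 2.42], [-1.27, 4.41], [0.06, 2.06], [-2.6, 2.6]. Speed limits (rad/s): [2.22, 2.22, 2.79, 2.79, 3.14, 3.14, 3.14].

### API

Orientations are given as a unit quaternion [w, x, y, z].
In Python, from cell import env, vision, job gives the robot as it stands.
- The arm moves only by the tool carry_out, never from a script. Its argument "series" is a list that holds one entry, the list of rows, each a list of 7 numbers: the turn, a rotation vector about the tool's x, y, z in degrees, then the shift along the tool's x, y, z in cm, then the opening, from 0 (shut) to 1 (fully open). A call has exactly 5 rows; each row shifts and turns the commanded pose from where the row before left it, along the tool's axes as they then stand; what a row does not reach is not made up. A row lasts 1/10 s, in which the tool goes at most 50 mm and 8.59 degrees, less where a joint would pass 70% of its speed; a pose out of reach is approached as far as the arm can. A call with a gripper value outside its range is refused whole. The fingers move at their own pace and stop on an object; "squeeze" is the grip in N (left out, the last holds). Time passes only in rows, so rows that do not move let the fingers close, or fill a call up. It gives the time, the measured TCP pose, the force and the opening at its end, in the units of the state.
- env.read_state(): the state, without advancing time (a new reading comes with each control period).
- vision.snapshot(name): name is "side" or "top"; returns (picture, depth): 384x512x3 uint8, red, green, blue; 384x512 float32, m along the optical axis (not along the pixel's ray), 0 where there is no reading.
- vision.camera_params(name): a dict with "intrinsics" (3x3 intrinsics, pixels), "D" ([k1, k2, p1, p2, k3] as OpenCV has them; the pictures are not rectified), "R" (3x3) and "t" (3): a world point X has camera coordinates R X + t. Camera axes: x right, y down, z forward; pixel columns grow to the right and rows downward; lengths in m; the calibration is good to about 2 mm. A picture is of the moment at which its call begins. camera_params takes no time and is no camera call.
- job.job_done(): hands the job in, once; it reports no verdict.
The state is a dict: "time_s": time; "q": joint angles; "joint_vel": joint speeds; "tau": joint torques, N m; "ee_pos": TCP position; "ee_rot": TCP orientation; "force": force on the tool from outside, world axes, zero at the start; "torque": the same for the moment, N m; "gripper_width": finger opening in m.
Only numpy, scipy, OpenCV 4.12 (cv2) and the standard library are available. Lean on these libraries where they do the work, as an engineer would, in place of code of your own. Each camera call takes 0.05 s, during which the arm holds its last target. There are 200 camera calls.

### The job

The engraving is done: put the silver neck ring back into its case. Take it from the leather sandbag, turn it and lay it (do not drop it) on the sloping blue pad, curve at the top, so that both ball ends rest right down in the two V-notches of the wooden bar at the foot of the slope, let it go, then gently lower the lid until it is fully shut. Leave the engraver's ball vise, the graver and the loupe where they are.

Things in the scene. Friction and masses are not known exactly. Their poses are not given: they have to be found in the camera images.
- neck_ring: Rigid U-shaped silver neck ring (torc), 150 g: half circle of 64 mm centre-line radius, two converging 35 mm legs with 14 mm brass balls. Flat-faced band 8 mm thick (radially), 14 mm high; overall 136 x 114 mm. Origin: centre of the half circle, half-way up. x points to the arch's middle, y to the left leg, z normal to its plane. It starts flat on the sandbag; either side may be up.
- ring_arch (a point): Middle of the arch, in the middle of the band's 8 x 14 mm section (64 mm along the ring's x; axes as the ring's). A good place to take it: pinch the 8 mm along the ring's x, fingers pointing along its z.
- ring_end_left (a point): Centre of the ball (radius 7 mm) on the ring's left end: x -38.6, y +53.6 mm in the ring's frame.
- ring_end_right (a point): Centre of the ball (radius 7 mm) on the ring's right end: x -38.6, y -53.6 mm in the ring's frame.
- sandbag: Round brown leather sandbag, firm and fixed, 184 mm in diameter; its flat top, 42 mm above the table, carries the neck ring. Origin: centre of its underside.
- case: Dark red case, fixed: base 170 mm (x) by 190 mm (y), 50 mm high, walls 8 mm. Origin: centre of its underside; x points from front to hinge side (away from the robot, within 0.25 rad), y left. Inside, a blue pad rises at 25 degrees from the front: up-slope is (cos 25, 0, sin 25), its normal (-sin 25, 0, cos 25) in the case's frame. It is grippy: the ring does not slide down by itself.
- notch_left (a point): Where a ball's centre lies when seated in the left (+y) notch: against both flanks, 7 mm above the pad. Axes as the case's. The two V-notches are cut in a pale wooden bar at the pad's foot, 13 mm above the pad, 107.2 mm apart, open up-slope: mouth 25 mm wide, 6 mm up-slope of the seated ball's centre, narrowing to an apex 12 mm down-slope of it.
- notch_right (a point): The same point for the right (-y) notch.
- arch_rest (a point): Where the middle of the arch (ring_arch) lies when the ring is seated: 102.6 mm up the slope from the line of the notches, 7 mm above the pad, 74 mm above the table. Axes as the case's. The pad ends 96 mm up-slope of the notches, so the arch stands just past its upper edge.
- lid (a joint): Angle of the case's lid in rad: 0 fully shut, grows as it opens, 1.57 upright; it starts between 1.45 and 1.75. The hinge is stiff: the lid stays at any angle and needs about 1 to 5 N at its free edge to move. No latch.
- lid_hinge (a point): Middle of the hinge line (along the case's y, at the far rim, 50 mm up). Its axes turn with the lid; shut, they are as the case's. The lid is a dark red hollow cover with 6 mm walls, reaching 170 mm to -x of these axes, 190 mm wide, its outer flat face 56 mm along z. Open, it stands to about 225 mm above the table, hollow side to the robot.
- lid_edge (a point): Middle of the lid's free outer edge (top front edge when shut): x -170, z +56 mm in the axes of lid_hinge.
- vise: Bystander: steel engraver's ball vise on a leather ring, 110 mm in diameter, 101 mm high, heavy. Origin: centre of its underside.
- graver: Bystander: graver with a mushroom-shaped dark wooden handle, lying on the bench, 130 mm long, 29 mm high. Origin: on the bench under the handle's knob; the blade points along its x.
- loupe: Bystander: black eye loupe, 36 mm in diameter, 30 mm high. Origin: centre of its underside.
Mind the look-alikes: they are no part of the job. There is more than one size of the neck_ring; the one meant has the size given above.

How it is judged:
On the way, in this order (a step that is already met when the one before it is completed fails the run):
1. the neck ring lies on the sloping pad with both ball ends in the notches, let go, the lid still open (((distance between ring_end_left and notch_left below 0.005 m and distance between ring_end_right and notch_right below 0.005 m) or (distance between ring_end_left and notch_right below 0.005 m and distance between ring_end_right and notch_left below 0.005 m)) and distance between ring_arch and arch_rest below 0.008 m and contact force between the fingers and neck_ring below 0.05 N and value of joint lid above 0.5 rad), for 0.2 s.
2. the lid is shut over it (value of joint lid below 0.04 rad), for 0.2 s.
At the end, for the whole second after the job is handed in: The centres of both ball ends are within 5 mm of their seats in the two notches (either end in either notch) and the middle of the arch within 8 mm of its place on the pad, the ring is at rest, and the lid is within 0.04 rad of fully shut (((distance between ring_end_left and notch_left below 0.005 m and distance between ring_end_right and notch_right below 0.005 m) or (distance between ring_end_left and notch_right below 0.005 m and distance between ring_end_right and notch_left below 0.005 m)) and distance between ring_arch and arch_rest below 0.008 m and value of joint lid below 0.04 rad and linear speed of neck_ring below 0.02 m/s); the robot touches nothing.
It fails at once if the ball vise, the graver or the loupe is shifted by more than 15 mm (distance of any of vise, graver, loupe from where it was at the start of the episode above 0.015 m).
It fails at once if the neck ring is dropped or thrown: it moves freely faster than 0.6 m/s (contact force between the fingers and neck_ring below 0.05 N and linear speed of neck_ring above 0.6 m/s).
It fails at once if the lid is slammed: it closes faster than 3 rad/s (velocity of joint lid below -3 rad/s).
It also fails if it takes over 67 s, if anything falls off the work surface, if the arm or the gripper's body presses on something with over 40 N, if the wrist force passes 120 N, or if a joint passes its speed limit or range.

## Working session

There is one attempt and no reset: what is moved stays moved. The work goes in short steps, Python scripts to look and compute and a tool call to move; the robot and the scene stay as the last step left them, time stands still between calls to the robot, and variables do not carry over. Pictures are saved under pics/ and viewed, about 8 in all and at most 12, crops included, and the job is handed in when it is done.

Besides the shell and the picture viewer there is one more tool, called after "Call:" by a JSON object that holds its "op" and its "data". carry_out: Moves the arm, as the interface text tells. Its arguments: {"type":"object","properties":{"series":{"type":"array"},"squeeze":{"type":"number"}},"required":["series"]}

```bash
mkdir -p pics; ls
python3 - <<'E'
from cell import env, vision, job
import cv2, numpy as np
for n in ("top","side"):
    p,d=vision.snapshot(n); cv2.imwrite(f"pics/{n}0.png",p[:,:,::-1]); np.savez(f"{n}0.npz",p=p,d=d)
    c=vision.camera_params(n); print(n,c)
s=env.read_state(); print({k:np.round(v,3) for k,v in s.items()})
E
```

```text
pics
top {'intrinsics': array([[447.17671415,   0.        , 252.84639633],
       [  0.        , 447.17671415, 190.07984571],
       [  0.        ,   0.        ,   1.        ]]), 'D': array([-0.06574168,  0.        ,  0.        ,  0.        ,  0.        ]), 'R': array([[-0.02063844, -0.9997541 ,  0.00811183],
       [-0.98708528,  0.01908637, -0.15905458],
       [ 0.15886064, -0.01128971, -0.98723647]]), 't': array([0.08687853, 0.56190474, 1.26179065])}
side {'intrinsics': array([[418.35338209,   0.        , 260.51341452],
       [  0.        , 418.35338209, 196.05088264],
       [  0.        ,   0.        ,   1.        ]]), 'D': array([0.04243532, 0.        , 0.        , 0.        , 0.        ]), 'R': array([[ 0.84912066, -0.5280086 ,  0.01417835],
       [-0.3340774 , -0.5576535 , -0.7598782 ],
       [ 0.40912883,  0.64049161, -0.64991084]]), 't': array([-0.43601182,  0.30305611,  0.83563364])}
{'time_s': np.float64(0.1), 'q': array([-1.224,  0.333, -0.065,  1.461,  0.022,  1.35 , -0.088]), 'joint_vel': array([ 0.   , -0.001, -0.001, -0.001,  0.001,  0.003,  0.001]), 'tau': array([ 1.0000e-03, -6.2454e+01,  2.5000e-02, -3.9073e+01, -6.1000e-02,
        3.7000e-02,  0.0000e+00]), 'ee_pos': array([0.226, 0.582, 0.222]), 'ee_rot': array([-0.   ,  0.184,  0.983, -0.001]), 'force': array([-0.9  ,  0.483,  0.196]), 'torque': array([-0.041, -0.   , -0.035]), 'gripper_width': np.float64(0.087)}
```

View pics/top0.png

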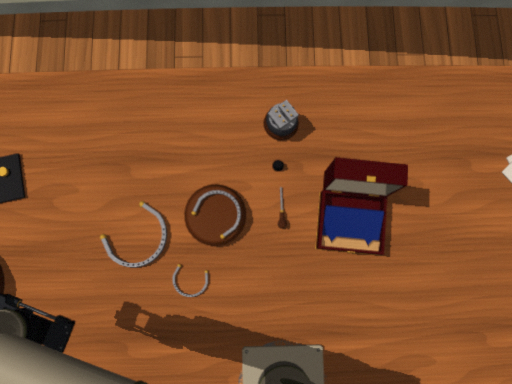

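View pics/side0.png

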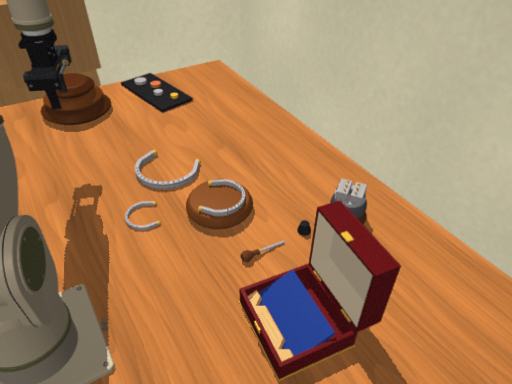

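The top view shows three rings: one at (135,235), larger and on the table; one at (218,213), medium and on the brown sandbag; one at (191,281), small and on the table. The ring on the sandbag fits: about 52 px across is about 136 mm. The case is at (352,210), loupe (278,165), graver (283,210), vise (283,120). Next I measure it and confirm with an enlarged crop.

```bash
cat > h.py <<'E'
import cv2, numpy as np
from cell import env, vision, job
from scipy.spatial.transform import Rotation as Ro
C={n:vision.camera_params(n) for n in("top","side")}
def snap(n,tag):
    p,d=vision.snapshot(n); cv2.imwrite(f"pics/{n}{tag}.png",p[:,:,::-1]); np.savez(f"{n}{tag}.npz",p=p,d=d); return p,d
def rays(n,uv):
    c=C[n]; x=cv2.undistortPoints(np.float64(uv).reshape(-1,1,2),c["intrinsics"],c["D"])[:,0]
    return np.c_[x,np.ones(len(x))]
def onplane(n,uv,z):
    c=C[n]; r=rays(n,uv)@c["R"]; o=-c["R"].T@c["t"]; return o+r*((z-o[2])/r[:,2])[:,None]
def cloud(n,d):
    v,u=np.mgrid[:384,:512]; uv=np.c_[u.ravel(),v.ravel()]
    P=rays(n,uv)*d.ravel()[:,None]; c=C[n]; return ((P-c["t"])@c["R"]).reshape(384,512,3)
def proj(n,X):
    c=C[n]; return cv2.projectPoints(np.float64(X).reshape(-1,1,3),cv2.Rodrigues(c["R"])[0],c["t"],c["intrinsics"],c["D"])[0][:,0]
E
python3 - <<'E'
from h import *
f=np.load("top0.npz"); p,d=f["p"],f["d"]; X=cloud("top",d); Z=X[...,2]
hsv=cv2.cvtColor(p,cv2.COLOR_RGB2HSV); H,S,V=cv2.split(hsv)
# ring on bag
box=np.zeros_like(H,bool); box[180:250,180:250]=1
m=box&(S<70)&(V>90); print("silver px",m.sum())
y=box&(H>18)&(H<35)&(S>110)&(V>120)
n,l,st,ce=cv2.connectedComponentsWithStats(y.astype(np.uint8))
for i in range(1,n): print("yellow",st[i,4],ce[i].round(1),onplane("top",[ce[i]],.049).round(4), Z[l==i].mean().round(4))
A=onplane("top",np.argwhere(m)[:,::-1],.056)[:,:2]
fit=cv2.fitEllipse(A.astype(np.float32)); print("silver cent",A.mean(0),fit, "Zsilver",np.median(Z[m]))
# case rim
box[:]=0; box[150:260,310:415]=1
red=box&((H<8)|(H>168))&(S>150)&(V<130)
r=red&(abs(Z-.05)<.006); R=X[r][:,:2].astype(np.float32); print("rim",r.sum(),np.median(Z[r]),cv2.minAreaRect(R))
b=box&(H>105)&(H<130)&(S>120); B=X[b]; print("pad",b.sum(),B.mean(0),cv2.minAreaRect(B[:,:2].astype(np.float32)))
w=box&(H>8)&(H<25)&(V>170)&(S<150); w[:230]=0; print("bar",w.sum(),X[w].mean(0),cv2.minAreaRect(X[w][:,:2].astype(np.float32)))
l=red&(Z>.06); print("lid",l.sum(),X[l].min(0),X[l].max(0))
a=cv2.resize(p[175:255,175:255],(400,400),interpolation=2); c=cv2.resize(p[155:260,310:415],(400,400),interpolation=2)
cv2.imwrite("pics/crop1.png",np.hstack([a,c])[:,:,::-1])
E
```

```text
silver px 310
yellow 8 [193.4 212.8] [[0.4998 0.2488 0.049 ]] 0.0551
yellow 8 [222.  236.1] [[0.4309 0.1668 0.049 ]] 0.0577
silver cent [0.51556272 0.16570742] ((0.49726784229278564, 0.18128424882888794), (0.12455347925424576, 0.12806031107902527), 133.32763671875) Zsilver 0.05616068489364316
rim 599 0.050451914158731966 ((0.4650880694389343, -0.2110407054424286), (0.1926165372133255, 0.16882917284965515), 82.8177261352539)
pad 1743 [ 0.46151192 -0.20948961  0.05253033] ((0.4477683901786804, -0.10039205849170685), (0.13098090887069702, 0.4026264250278473), 7.670914649963379)
bar 404 [ 0.40156691 -0.20832574  0.03225933] ((0.4027016758918762, -0.20650750398635864), (0.15980859100818634, 0.02416602522134781), 82.8653564453125)
lid 1653 [ 0.35599207 -0.32093311  0.06338235] [0.61538088 0.0903777  1.33435452]
```

View pics/crop1.png

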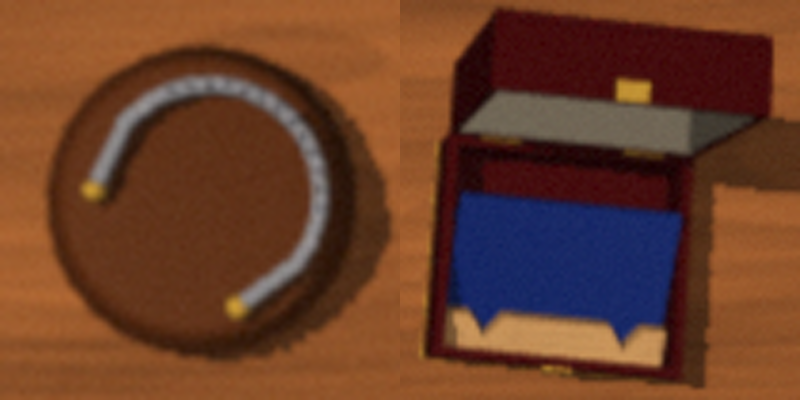

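The crop confirms the sandbag ring: balls at crop (93,190) and (236,307), 107.1 mm apart against the 107.2 mm given. The case has its notch apexes at crop (487,333) and (622,347), and yaw is about -7.2°. Next: notch position and the approach plan.

```bash
cat >> h.py <<'E'
def cur():
    s=env.read_state(); q=s["ee_rot"]; return s, np.array(s["ee_pos"]), Ro.from_quat([q[1],q[2],q[3],q[0]])
def tool(yaw,tilt=0):
    "tool y horizontal-ish along slope dir at heading yaw, tool z = -slope normal"
    c,s=np.cos(yaw),np.sin(yaw); ct,st=np.cos(tilt),np.sin(tilt)
    y=np.array([c*ct,s*ct,st]); n=np.array([-c*st,-s*st,ct]); z=-n; x=np.cross(y,z); return Ro.from_matrix(np.c_[x,y,z])
def plan(p0,R0,p1,R1,N,grip):
    rv=(R0.inv()*R1).as_rotvec(); p,R=np.array(p0),R0
    for k in range(N):
        f=(k+1)/N; pt=p0+(p1-p0)*f; Rt=R0*Ro.from_rotvec(rv*f)
        sh=np.round(R.inv().apply(pt-p)*100,2); r=np.round(np.degrees((R.inv()*Rt).as_rotvec()),1)
        p=p+R.apply(sh/100); R=R*Ro.from_rotvec(np.radians(r)); print([float(a) for a in r]+[float(a) for a in sh]+[grip],",")
    print("end err mm",((p-p1)*1e3).round(1)); return p,R
E
python3 - <<'E'
from h import *
f=np.load("top0.npz"); p,d=f["p"],f["d"]; X=cloud("top",d)
H,S,V=cv2.split(cv2.cvtColor(p,cv2.COLOR_RGB2HSV))
yaw=np.radians(-7.17); c0=np.array([.4651,-.2110]); ex=np.array([np.cos(yaw),np.sin(yaw)]); ey=np.array([-ex[1],ex[0]])
loc=lambda P:np.c_[(P[:,:2]-c0)@ex,(P[:,:2]-c0)@ey,P[:,2]]
b=np.zeros_like(H,bool); b[205:245,320:390]=1; b&=(H>105)&(H<130)&(S>120); b=cv2.erode(b.astype(np.uint8),np.ones((3,3)))>0
L=loc(X[b]); A=np.c_[L[:,0],L[:,1],np.ones(len(L))]; k=np.linalg.lstsq(A,L[:,2],rcond=None)[0]
print("pad slope deg",np.degrees(np.arctan(k[:2])),"resid",(A@k-L[:,2]).std(),"notch x from pad",(0.0243-k[2])/k[0]-.00296)
ap=loc(onplane("top",[[332.8,242.4],[368.3,246.1]],.031)); print("apex",ap.round(4),"-> notch x",ap[:,0]+.0134)
# mouth edge: blue/wood transition at columns between notches
for u in (342,350,358):
    col=p[225:260,u].astype(int); i=np.argmax((col[:,0]-col[:,2])>0); g0,g1=[col[j,0]-col[j,2] for j in(i-1,i)]
    e=loc(onplane("top",[[u,225+i-1+(-g0)/(g1-g0)]],.0386)); print("mouth",e.round(4),"notch x",e[0,0]-.0029)
lid=np.zeros_like(H,bool); lid[150:200,320:412]=1; lid&=(X[...,2]>.08)&(X[...,2]<.3)
Q=loc(X[lid]); 
print("lid top z",np.percentile(Q[:,2],[50,90,99]),"x at top",np.median(Q[Q[:,2]>np.percentile(Q[:,2],80),0]))
g=lid&(S<60); Q=loc(X[g]); print("inner",len(Q),Q.min(0),Q.max(0),np.polyfit(Q[:,2],Q[:,0],1))
s,p0,R0=cur(); ring=np.array([.5439,.1418,.12])
plan(p0,R0,ring,tool(np.radians(-40)),15,.5)
E
```

```text
pad slope deg [-40.44687678  30.78516976] resid 0.07812484357201037 notch x from pad 0.0256892683327296
apex [[-0.0647  0.0493  0.031 ]
 [-0.0649 -0.0552  0.031 ]] -> notch x [-0.05134596 -0.05150746]
mouth [[-0.046   0.0253  0.0386]] notch x -0.04887070381939132
mouth [[-0.0457  0.0018  0.0386]] notch x -0.048639945700025305
mouth [[-0.0454 -0.0216  0.0386]] notch x -0.04826695825290017
lid top z [0.21921228 0.22235202 0.2248464 ] x at top 0.10880789108718944
inner 11 [ 0.09185772 -0.09005055  0.08437451] [ 0.10750849 -0.0858202   0.1510062 ] [-0.10691835  0.1104023 ]
[-0.0, 0.0, 7.3, -3.04, -1.97, 0.68, 0.5] ,
[-0.0, 0.0, 7.2, -3.26, -1.57, 0.68, 0.5] ,
[-0.0, 0.0, 7.3, -3.44, -1.15, 0.68, 0.5] ,
[-0.0, 0.0, 7.2, -3.55, -0.7, 0.69, 0.5] ,
[-0.0, 0.0, 7.3, -3.62, -0.25, 0.68, 0.5] ,
[-0.0, 0.0, 7.2, -3.61, 0.21, 0.68, 0.5] ,
[-0.0, 0.0, 7.3, -3.57, 0.66, 0.68, 0.5] ,
[-0.0, 0.0, 7.2, -3.44, 1.11, 0.68, 0.5] ,
[-0.0, 0.0, 7.3, -3.29, 1.53, 0.68, 0.5] ,
[0.0, 0.1, 7.2, -3.06, 1.94, 0.69, 0.5] ,
[-0.0, -0.0, 7.3, -2.79, 2.3, 0.67, 0.5] ,
[-0.0, -0.0, 7.2, -2.48, 2.65, 0.68, 0.5] ,
[-0.0, -0.0, 7.3, -2.13, 2.93, 0.68, 0.5] ,
[-0.0, -0.0, 7.3, -1.74, 3.18, 0.67, 0.5] ,
[-0.0, -0.0, 7.2, -1.32, 3.37, 0.68, 0.5] ,
end err mm [-0.  0. -0.]
```

Call:
{"op": "carry_out", "data": {"series": [[[0,0,7.3,-3.04,-1.97,0.68,0.5],[0,0,7.2,-3.26,-1.57,0.68,0.5],[0,0,7.3,-3.44,-1.15,0.68,0.5],[0,0,7.2,-3.55,-0.7,0.69,0.5],[0,0,7.3,-3.62,-0.25,0.68,0.5]]], "squeeze": 40}}

```text
time_s: 0.6
ee_pos: [0.3325, 0.4345, 0.1879]
ee_rot: [-0.0, 0.483, 0.876, -0.0]
force: [0.5, 0.7, -0.2]
gripper_width: 0.0551
```

Call:
{"op": "carry_out", "data": {"series": [[[0,0,7.2,-3.61,0.21,0.68,0.5],[0,0,7.3,-3.57,0.66,0.68,0.5],[0,0,7.2,-3.44,1.11,0.68,0.5],[0,0,7.3,-3.29,1.53,0.68,0.5],[0,0,7.2,-3.06,1.94,0.69,0.5]]]}}

```text
time_s: 1.1
ee_pos: [0.4385, 0.2877, 0.1539]
ee_rot: [-0.0, 0.731, 0.682, -0.0]
force: [-0.3, 0.9, 0.9]
gripper_width: 0.0435
```

Call:
{"op": "carry_out", "data": {"series": [[[0,0,7.3,-2.79,2.3,0.67,0.5],[0,0,7.2,-2.48,2.65,0.68,0.5],[0,0,7.3,-2.13,2.93,0.68,0.5],[0,0,7.3,-1.74,3.18,0.67,0.5],[0,0,7.2,-1.32,3.37,0.68,0.5]]]}}

```text
time_s: 1.6
ee_pos: [0.5445, 0.1409, 0.1201]
ee_rot: [-0.0, 0.907, 0.42, -0.0]
force: [0.4, 1.6, 0.3]
gripper_width: 0.0441
```

Run:
```python
from h import *
f=np.load("top0.npz"); p,d=f["p"],f["d"]; X=cloud("top",d)
H,S,V=cv2.split(cv2.cvtColor(p,cv2.COLOR_RGB2HSV))
yaw=np.radians(-7.17); c0=np.array([.4651,-.2110]); ex=np.array([np.cos(yaw),np.sin(yaw)]); ey=np.array([-ex[1],ex[0]])
loc=lambda P:np.c_[(P[:,:2]-c0)@ex,(P[:,:2]-c0)@ey,P[:,2]]
b=np.zeros_like(H,bool); b[205:245,320:390]=1; b&=(H>105)&(H<130)&(S>120); b=cv2.erode(b.astype(np.uint8),np.ones((3,3)))>0
b&=(d>.5)&(X[...,2]<.1)&(X[...,2]>.015)
L=loc(X[b]); A=np.c_[L[:,0],L[:,1],np.ones(len(L))]; k=np.linalg.lstsq(A,L[:,2],rcond=None)[0]
print("pad slope deg",np.degrees(np.arctan(k[:2])),"resid",(A@k-L[:,2]).std(),"notch x from pad",(0.0243-k[2])/k[0]-.00296, "25deg:",L[:,0].mean()-(L[:,2].mean()-.0243)/np.tan(np.radians(25))-.003)
s,p0,R0=cur(); print(s["time_s"],p0,R0.as_matrix()[:,1],R0.as_matrix()[:,2],s["force"],s["gripper_width"],s["q"].round(2))
plan(p0,R0,np.array([.5439,.1418,.075]),tool(np.radians(-40)),3,.5)
```

```text
pad slope deg [25.33687844  0.5642269 ] resid 0.0027057003625231275 notch x from pad -0.05217437805440286 25deg: -0.05292161498152464
1.6 [0.54453856 0.14094455 0.12012132] [ 7.62889171e-01 -6.46529263e-01 -1.61853886e-04] [-1.97608082e-04  1.71698609e-05 -9.99999980e-01] [0.40199323 1.62682344 0.25133492] 0.04412062271351259 [-0.72  0.29  0.46  1.78 -0.14  1.11 -0.92]
[-0.0, 0.0, -0.1, 0.01, -0.03, 1.5, 0.5] ,
[-0.0, 0.0, -0.1, 0.01, -0.04, 1.51, 0.5] ,
[-0.0, 0.0, -0.1, 0.0, -0.03, 1.5, 0.5] ,
end err mm [-0.  -0.1  0. ]
```

Call:
{"op": "carry_out", "data": {"series": [[[0,0,0,0,-0.1,2.0,0.5],[0,0,0,0,0,2.0,0.5],[0,0,0,0,0,2.0,0.5],[0,0,0,0,0,1.4,0.5],[0,0,0,0,0,0,0.5]]]}}

```text
time_s: 2.1
ee_pos: [0.5419, 0.1425, 0.0446]
ee_rot: [-0.0, 0.906, 0.423, -0.002]
force: [-0.5, -0.2, -0.0]
gripper_width: 0.0438
```

Run:
```python
from h import *
p,d=snap("side","1"); q,_=snap("top","1"); print(proj("side",[[.5439,.1418,.049]]),proj("top",[[.5439,.1418,.049]]))
a=cv2.resize(p[140:250,150:300],(600,440)); cv2.imwrite("pics/crop2.png",a[:,:,::-1])
```

```text
[[242.40473494 197.93924473]] [[230.2149939  196.94762352]]
```

View pics/crop2.png

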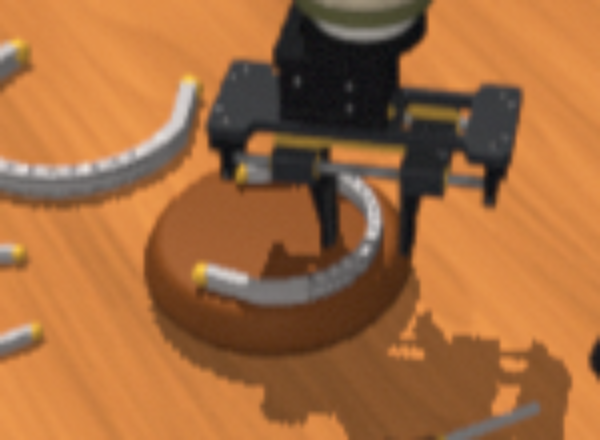

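The crop shows the two fingers on either side of the arch of the sandbag ring, inner finger at (330,230), outer at (407,235). Closing and lifting a little.

Call:
{"op": "carry_out", "data": {"series": [[[0,0,0,0,0,0,0.2],[0,0,0,0,0,0,0.1],[0,0,0,0,0,0,0],[0,0,0,0,0,0,0],[0,0,0,0,0,0,0]]], "squeeze": 40}}

```text
time_s: 2.7
ee_pos: [0.5434, 0.1429, 0.0467]
ee_rot: [-0.0, 0.906, 0.423, 0.0]
force: [1.8, -1.0, 0.6]
gripper_width: 0.0113
```

Call:
{"op": "carry_out", "data": {"series": [[[0,0,0,0,0,0,0],[0,0,0,0,0,-1,0],[0,0,0,0,0,-3,0],[0,0,0,0,0,-4,0],[0,0,0,0,0,-4,0]]]}}

```text
time_s: 3.2
ee_pos: [0.5428, 0.1426, 0.1682]
ee_rot: [0.0, 0.906, 0.423, -0.0]
force: [1.7, 0.5, -1.9]
gripper_width: 0.0077
```

Run:
```python
from h import *
s,p0,R0=cur(); print(s["time_s"],p0,s["gripper_width"],s["force"])
yaw=np.radians(-7.17); c0=np.array([.4651,-.2110,0]); B=Ro.from_euler("z",yaw)
notch=np.array([-.051,0,.0306]); up=np.array([np.cos(np.radians(25)),0,np.sin(np.radians(25))]); n=np.array([-up[2],0,up[0]])
arch=c0+B.apply(notch+.1026*up); print("arch rest",arch)
# TCP is ~4.4 mm ahead (below) of arch centre along tool z; hover 70 mm along normal
Rt=tool(yaw,np.radians(25)); tcp=arch-B.apply(n)*.0044; hov=tcp+np.array([0,0,.09])-.0*B.apply(up)
print("tcp target",tcp,"hover",hov, "R",Rt.as_quat())
plan(p0,R0,hov,Rt,10,0)
```

```text
3.2 [0.54276116 0.14257355 0.16820186] 0.007714481287427847 [ 1.6652053   0.45026894 -1.91441556]
arch rest [ 0.50675885 -0.21624058  0.07396063]
tcp target [ 0.50860383 -0.21647267  0.06997288] hover [ 0.50860383 -0.21647267  0.15997288] R [0.73216139 0.64582784 0.14317658 0.16231627]
[-2.4, 0.7, -3.2, -2.97, 2.05, 0.08, 0] ,
[-2.5, 0.7, -3.3, -3.08, 1.87, 0.13, 0] ,
[-2.4, 0.8, -3.2, -3.19, 1.68, 0.17, 0] ,
[-2.4, 0.7, -3.2, -3.27, 1.5, 0.19, 0] ,
[-2.5, 0.7, -3.2, -3.36, 1.31, 0.21, 0] ,
[-2.4, 0.7, -3.3, -3.43, 1.1, 0.22, 0] ,
[-2.4, 0.7, -3.2, -3.48, 0.9, 0.22, 0] ,
[-2.5, 0.8, -3.2, -3.54, 0.69, 0.21, 0] ,
[-2.4, 0.7, -3.3, -3.57, 0.49, 0.19, 0] ,
[-2.4, 0.7, -3.2, -3.59, 0.27, 0.15, 0] ,
end err mm [0. 0. 0.]
```

Run:
```python
from h import *
s,p0,R0=cur()
yaw=np.radians(-7.17); c0=np.array([.4651,-.2110,0]); B=Ro.from_euler("z",yaw)
n=B.apply([-np.sin(np.radians(25)),0,np.cos(np.radians(25))])
hov=np.array([.5086,-.2165,.0700])+.1*n; print(hov)
f=np.load("top0.npz"); X=cloud("top",f["d"]); m=np.zeros((384,512),bool); m[150:200,320:412]=1
P=X[m]; L=B.inv().apply(P-c0); L=L[(f["d"][m]>.5)&(L[:,2]>.06)&(L[:,2]<.25)&(abs(L[:,1])<.085)]
for z in (.07,.1,.13,.16,.19,.22): q=L[abs(L[:,2]-z)<.008]; print(z,len(q),np.percentile(q[:,0],[2,25,50,75,98]).round(3))
plan(p0,R0,hov,tool(yaw,np.radians(25)),10,0)
```

```text
[ 0.46666865 -0.21122514  0.16063078]
0.07 22 [0.083 0.089 0.094 0.098 0.114]Traceback (most recent call last):
  File "<stdin>", line 8, in <module>
    return _quantile_unchecked(
        a, q, axis, out, overwrite_input, method, keepdims, weights)
    return _ureduce(a,
                    func=_quantile_ureduce_func,
    ...<5 lines>...
                    overwrite_input=overwrite_input,
                    method=method)
    r = func(a, **kwargs)
    result = _quantile(arr,
                       quantiles=q,
    ...<2 lines>...
                       out=out,
                       weights=wgt)
    slices_having_nans = np.isnan(arr[-1, ...])
                                  ~~~^^^^^^^^^
IndexError: index -1 is out of bounds for axis 0 with size 0
```

Run:
```python
from h import *
s,p0,R0=cur()
yaw=np.radians(-7.17); c0=np.array([.4651,-.2110,0]); B=Ro.from_euler("z",yaw)
hov=np.array([.4667,-.2112,.1606])
f=np.load("top0.npz"); X=cloud("top",f["d"]); m=np.zeros((384,512),bool); m[150:200,320:412]=1
P=X[m]; L=B.inv().apply(P-c0); L=L[(f["d"][m]>.5)&(L[:,2]>.2)&(L[:,2]<.25)&(abs(L[:,1])<.085)]
print(len(L),np.percentile(L[:,0],[0,2,25,50,75,98]).round(3),"tilt of top wall",np.degrees(np.arctan(np.polyfit(L[:,0],L[:,2],1)[0])))
plan(p0,R0,hov,tool(yaw,np.radians(25)),10,0)
```

```text
1421 [0.085 0.087 0.099 0.114 0.128 0.141] tilt of top wall -0.819860197174708
[-2.4, 0.7, -3.2, -3.2, 1.69, 0.08, 0] ,
[-2.5, 0.7, -3.3, -3.29, 1.51, 0.1, 0] ,
[-2.4, 0.8, -3.2, -3.37, 1.31, 0.13, 0] ,
[-2.4, 0.7, -3.2, -3.44, 1.11, 0.13, 0] ,
[-2.5, 0.7, -3.2, -3.5, 0.92, 0.13, 0] ,
[-2.4, 0.7, -3.3, -3.55, 0.71, 0.12, 0] ,
[-2.4, 0.7, -3.2, -3.58, 0.5, 0.1, 0] ,
[-2.5, 0.8, -3.2, -3.61, 0.3, 0.08, 0] ,
[-2.4, 0.7, -3.3, -3.61, 0.09, 0.04, 0] ,
[-2.4, 0.7, -3.2, -3.62, -0.12, -0.01, 0] ,
end err mm [-0.   0.  -0.1]
```

Call:
{"op": "carry_out", "data": {"series": [[[-2.4,0.7,-3.2,-3.2,1.69,0.08,0],[-2.5,0.7,-3.3,-3.29,1.51,0.1,0],[-2.4,0.8,-3.2,-3.37,1.31,0.13,0],[-2.4,0.7,-3.2,-3.44,1.11,0.13,0],[-2.5,0.7,-3.2,-3.5,0.92,0.13,0]]]}}

```text
time_s: 3.7
ee_pos: [0.5048, -0.0354, 0.163]
ee_rot: [0.083, 0.832, 0.543, 0.074]
force: [0.3, -0.8, -0.8]
gripper_width: 0.0076
```

Call:
{"op": "carry_out", "data": {"series": [[[-2.4,0.7,-3.3,-3.55,0.71,0.12,0],[-2.4,0.7,-3.2,-3.58,0.5,0.1,0],[-2.5,0.8,-3.2,-3.61,0.3,0.08,0],[-2.4,0.7,-3.3,-3.61,0.09,0.04,0],[-2.4,0.7,-3.2,-3.62,-0.12,-0.01,0]]]}}

```text
time_s: 4.2
ee_pos: [0.4665, -0.2123, 0.1588]
ee_rot: [0.163, 0.731, 0.646, 0.144]
force: [0.4, -0.6, -0.7]
gripper_width: 0.0078
```

Call:
{"op": "carry_out", "data": {"series": [[[0,0,0,0,0,0,0],[0,0,0,0,0,0,0],[0,0,0,0,0,0,0],[0,0,0,0,0,0,0],[0,0,0,0,0,0,0]]]}}

```text
time_s: 4.7
ee_pos: [0.4676, -0.2101, 0.1586]
ee_rot: [0.162, 0.732, 0.646, 0.143]
force: [-0.2, 0.6, -1.2]
gripper_width: 0.0078
```

Run:
```python
from h import *
s,p0,R0=cur(); print(s["time_s"],p0,R0.as_matrix().round(3).tolist(),s["gripper_width"],s["q"].round(2))
p,d=snap("top","2"); q,e=snap("side","2")
a=cv2.resize(p[150:260,300:430],(390,330),interpolation=2); b=cv2.resize(q[170:370,200:436],(390,330),interpolation=2)
cv2.imwrite("pics/crop3.png",np.hstack([a,b])[:,:,::-1])
H,S,V=cv2.split(cv2.cvtColor(p,cv2.COLOR_RGB2HSV))
y=(H>18)&(H<35)&(S>110)&(V>110); y[:195]=0; y[:,:300]=0
n,l,st,ce=cv2.connectedComponentsWithStats(y.astype(np.uint8))
for i in range(1,n):
    if st[i,4]>3: print("top",st[i,4],ce[i].round(1))
H,S,V=cv2.split(cv2.cvtColor(q,cv2.COLOR_RGB2HSV))
y=(H>18)&(H<35)&(S>110)&(V>110); y[:200]=0; y[:,:200]=0
n,l,st,ce=cv2.connectedComponentsWithStats(y.astype(np.uint8))
for i in range(1,n):
    if st[i,4]>3: print("side",st[i,4],ce[i].round(1))
yaw=np.radians(-7.17); ar=p0-R0.apply([0,0,.003]); 
E=[ar+R0.apply([sx*.0536,-.1026,0]) for sx in(1,-1)]; print("expected balls",np.round(E,4).tolist(),proj("top",E),proj("side",E))
```

```text
4.7 [ 0.46758043 -0.21012928  0.15864569] [[0.123, 0.9, 0.419], [0.992, -0.112, -0.052], [-0.0, 0.422, -0.906]] 0.007802987660076008 [-0.54 -0.33  0.85  2.23  0.24  0.72  0.07]
top 6 [335.3 251. ]
side 20 [292.6 230.2]
side 75 [346.7 236.5]
side 5 [306.6 245.6]
side 10 [295.5 253.3]
side 36 [280.1 264.1]
side 16 [317.2 275.6]
side 172 [260.4 310.8]
side 25 [345.  314.9]
side 25 [257.  326.8]
side 10 [252.5 328.5]
side 28 [266.  327.6]
side 226 [278.7 343.8]
side 8 [264.5 352.5]
side 7 [332.  355.3]
side 9 [322.  359.8]
side 9 [309.  365.8]
side 28 [290.5 374.4]
expected balls [[0.3806, -0.1453, 0.118], [0.3674, -0.2517, 0.118]] [[335.98796418 250.84570127]
 [375.08208403 254.76926907]] [[242.96084127 281.36715534]
 [266.43882004 325.75363683]]
```

View pics/crop3.png

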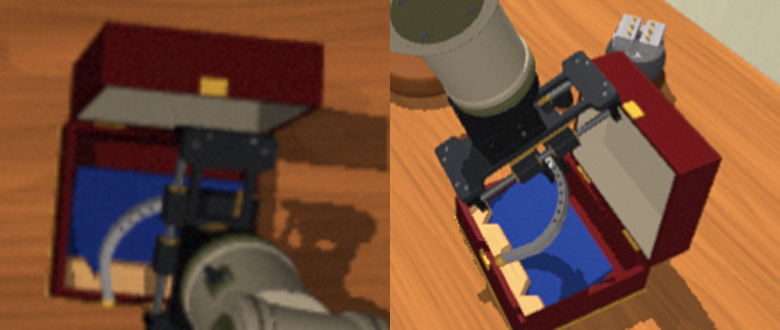

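The hover picture shows the ring above the pad, arch up-slope. The left ball in the top view is at (335.3,251.0), within 1 px of where it should be. The lid lining clears the gripper. Descending along the pad normal to 30 mm.

Call:
{"op": "carry_out", "data": {"series": [[[0,0,0,0,0,1.5,0],[0,0,0,0,0,2.0,0],[0,0,0,0,0,2.0,0],[0,0,0,0,0,1.5,0],[0,0,0,0,0,0,0]]]}}

```text
time_s: 5.3
ee_pos: [0.4963, -0.2141, 0.094]
ee_rot: [0.162, 0.732, 0.647, 0.142]
force: [0.9, 0.6, -1.8]
gripper_width: 0.0074
```

```bash
cat > chk.py <<'E'
from h import *
import sys
yaw=np.radians(-7.17); c0=np.array([.4651,-.2110,0]); B=Ro.from_euler("z",yaw)
up=np.array([np.cos(np.radians(25)),0,np.sin(np.radians(25))]); nn=np.array([-up[2],0,up[0]]); notch=np.array([-.051,0,.0306])
S_=B*Ro.from_matrix(np.c_[up,np.cross(nn,up),nn])   # slope frame at notch middle
o=c0+B.apply(notch); slope=lambda P:S_.inv().apply(np.array(P)-o)*1e3
def balls(tag):
    ims={n:snap(n,tag)[0] for n in("top","side")}; s,p,R=cur(); return ims,s,p,R
if __name__=="__main__":
    tag=sys.argv[1]; ps=[]
    ims,s,p,R=balls(tag); ps.append(p)
    print("t",s["time_s"],"w",s["gripper_width"],"F",s["force"].round(1),"F slope",S_.inv().apply(s["force"]).round(1))
    ar=p-R.apply([0,0,.003]); print("arch in slope frame mm (seat 102.6,0,0):",slope(ar).round(1))
    for nme,sx in(("L",1),("R",-1)):
        e=ar+R.apply([sx*.0536,-.1026,0]); print(nme,"expected slope",slope(e).round(1))
        for c in("top","side"):
            u=proj(c,[e])[0]; im=ims[c]; H,S,V=cv2.split(cv2.cvtColor(im,cv2.COLOR_RGB2HSV))
            x,y=u.round().astype(int); w=np.zeros_like(H,bool); w[y-9:y+10,x-9:x+10]=1
            m=w&(H>19)&(H<35)&(S>140)&(V>80); k,l,st,ce=cv2.connectedComponentsWithStats(m.astype(np.uint8))
            print("  ",c,u.round(1),[(int(st[i,4]),ce[i].round(1).tolist()) for i in range(1,k) if st[i,4]>3])
E
python3 chk.py 3
python3 - <<'E'
import cv2,numpy as np
q=cv2.imread("pics/side3.png"); cv2.imwrite("pics/crop4.png",cv2.resize(q[250:380,225:380],(775,600)[0:1]+(600,),interpolation=2))
E
```

```text
t 5.4 w 0.007568694920485315 F [-0.1  0.6 -2.5] F slope [-1.2  0.6 -2.2]
arch in slope frame mm (seat 102.6,0,0): [102.3   0.9  26.7]
L expected slope [-0.4 54.4 26.8]
   top [332.6 241.1] []
   side [256.4 296. ] []
R expected slope [ -0.3 -52.8  26.8]
   top [369.7 244.9] []
   side [279.7 339. ] [(18, [279.1, 341.1])]
```

View pics/crop4.png

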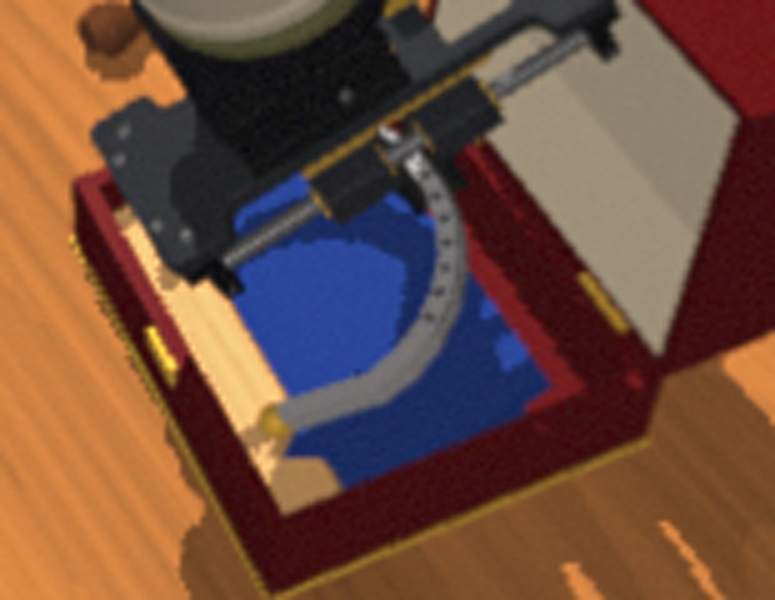

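The crop shows the right ball above the right notch, at crop (275,420), and the gripper inside the lid space without contact. Now I shift 8 mm up-slope and go down.

Call:
{"op": "carry_out", "data": {"series": [[[0,0,0,-0.1,0.4,0,0],[0,0,0,-0.1,0.4,0,0],[0,0,0,0,0,0.8,0],[0,0,0,0,0,0.7,0],[0,0,0,0,0,0.5,0]]]}}

```text
time_s: 5.9
ee_pos: [0.5128, -0.2183, 0.0806]
ee_rot: [0.162, 0.732, 0.646, 0.144]
force: [0.1, 0.3, -0.6]
gripper_width: 0.0074
```

```bash
python3 chk.py 4
```

```text
t 6.0 w 0.00752506173147238 F [-0.1  0.1 -1.4] F slope [-0.7  0.1 -1.3]
arch in slope frame mm (seat 102.6,0,0): [110.4  -1.8   6.3]
L expected slope [ 7.7 51.8  6.4]
   top [333. 236.] []
   side [263.7 298.7] []
R expected slope [  7.8 -55.4   6.4]
   top [369.6 239.7] []
   side [287.3 341.3] [(19, [286.8, 342.7])]
```

Now small steps down, watching the force.

Call:
{"op": "carry_out", "data": {"series": [[[0,0,0,0,0,0.1,0],[0,0,0,0,0,0.1,0],[0,0,0,0,0,0.1,0],[0,0,0,0,0,0,0],[0,0,0,0,0,0,0]]]}}

```text
time_s: 6.5
ee_pos: [0.5133, -0.2186, 0.0779]
ee_rot: [0.162, 0.732, 0.646, 0.144]
force: [-1.1, 0.5, -2.0]
gripper_width: 0.0076
```

```bash
python3 chk.py 5
```

```text
t 6.6 w 0.0073962984566324445 F [ 0.3  0.2 -1.6] F slope [-0.5  0.2 -1.6]
arch in slope frame mm (seat 102.6,0,0): [110.3  -1.5   3.6]
L expected slope [ 7.7 52.1  3.7]
   top [332.7 235.6] []
   side [264.2 299.1] []
R expected slope [  7.7 -55.1   3.6]
   top [369.3 239.4] []
   side [287.7 341.7] [(17, [287.3, 343.2])]
```

Call:
{"op": "carry_out", "data": {"series": [[[0,0,0,0,0,0.1,0],[0,0,0,0,0,0,0],[0,0,0,0,0,0.1,0],[0,0,0,0,0,0,0],[0,0,0,0,0,0,0]]]}}

```text
time_s: 7.1
ee_pos: [0.5141, -0.2187, 0.076]
ee_rot: [0.162, 0.732, 0.646, 0.143]
force: [-1.4, 1.0, 2.5]
gripper_width: 0.0072
```

Call:
{"op": "carry_out", "data": {"series": [[[0,0,0,0,0,0.1,0],[0,0,0,0,0,0,0],[0,0,0,0,0,0,0],[0,0,0,0,0,0,0],[0,0,0,0,0,0,0]]]}}

```text
time_s: 7.6
ee_pos: [0.5147, -0.2189, 0.0753]
ee_rot: [0.162, 0.732, 0.646, 0.144]
force: [-6.5, 2.8, 11.5]
gripper_width: 0.0075
```

```bash
python3 chk.py 6
```

```text
t 7.7 w 0.007368127541554489 F [-7.9  2.8 11.4] F slope [-2.6  1.8 13.8]
arch in slope frame mm (seat 102.6,0,0): [110.6  -1.6   0.8]
L expected slope [ 8.  52.   0.8]
   top [332.7 235.1] []
   side [264.8 299.6] []
R expected slope [  8.  -55.2   0.7]
   top [369.1 238.9] []
   side [288.3 342.1] [(16, [287.1, 343.1])]
```

Pad contact at about 14 N. I back off 1 mm, then slide down-slope into the notches.

Call:
{"op": "carry_out", "data": {"series": [[[0,0,0,0,0,-0.12,0],[0,0,0,0,-0.2,0,0],[0,0,0,0,-0.2,0,0],[0,0,0,0,-0.2,0,0],[0,0,0,0,0,0,0]]]}}

```text
time_s: 8.2
ee_pos: [0.5082, -0.2179, 0.0733]
ee_rot: [0.162, 0.732, 0.646, 0.143]
force: [-0.8, -0.6, -1.0]
gripper_width: 0.0075
```

```bash
python3 chk.py 7
```

```text
t 8.3 w 0.007628020435708427 F [-1.  -0.8 -1.5] F slope [-1.5 -0.9 -1. ]
arch in slope frame mm (seat 102.6,0,0): [104.1  -1.4   1.7]
L expected slope [ 1.5 52.2  1.8]
   top [332.3 237.3] []
   side [262.  301.1] []
R expected slope [  1.6 -55.    1.7]
   top [368.7 241.1] []
   side [285.3 343.8] [(19, [284.6, 345.4])]
```

Call:
{"op": "carry_out", "data": {"series": [[[0,0,0,0,-0.1,0,0],[0,0,0,0,0,0,0],[0,0,0,0,-0.1,0,0],[0,0,0,0,0,0,0],[0,0,0,0,0,0,0]]]}}

```text
time_s: 8.8
ee_pos: [0.5067, -0.2178, 0.0727]
ee_rot: [0.162, 0.732, 0.646, 0.143]
force: [-0.0, -0.0, -2.7]
gripper_width: 0.0076
```

Call:
{"op": "carry_out", "data": {"series": [[[0,0,0,0,-0.1,0,0],[0,0,0,0,0,0,0],[0,0,0,0,0,0,0],[0,0,0,0,0,0,0],[0,0,0,0,0,0,0]]]}}

```text
time_s: 9.3
ee_pos: [0.5059, -0.2177, 0.0723]
ee_rot: [0.162, 0.732, 0.646, 0.143]
force: [0.1, -0.6, -2.0]
gripper_width: 0.0072
```

```bash
python3 chk.py 8
```

```text
t 9.4 w 0.007660166310497089 F [-0.1  1.  -0.7] F slope [-0.5  1.  -0.6]
arch in slope frame mm (seat 102.6,0,0): [101.3  -1.5   1.8]
L expected slope [-1.3 52.1  1.8]
   top [332.2 238.2] []
   side [260.9 301.9] []
R expected slope [ -1.3 -55.1   1.7]
   top [368.6 242. ] []
   side [284.1 344.7] [(20, [283.4, 346.2])]
```

Call:
{"op": "carry_out", "data": {"series": [[[0,0,0,0,-0.1,0,0],[0,0,0,0,0,0,0],[0,0,0,0,0,0,0],[0,0,0,0,0,0,0],[0,0,0,0,0,0,0]]]}}

```text
time_s: 9.9
ee_pos: [0.5051, -0.2176, 0.072]
ee_rot: [0.162, 0.732, 0.646, 0.143]
force: [1.2, -0.8, -1.0]
gripper_width: 0.0076
```

Call:
{"op": "carry_out", "data": {"series": [[[0,0,0,0,-0.1,0,0],[0,0,0,0,0,0,0],[0,0,0,0,0,0,0],[0,0,0,0,0,0,0],[0,0,0,0,0,0,0]]]}}

```text
time_s: 10.4
ee_pos: [0.5047, -0.2174, 0.0719]
ee_rot: [0.162, 0.732, 0.646, 0.144]
force: [4.4, 1.4, 1.1]
gripper_width: 0.0075
```

```bash
python3 chk.py 9
```

```text
t 10.5 w 0.00798799111620094 F [4.9 0.9 1.4] F slope [ 4.9  1.5 -0.7]
arch in slope frame mm (seat 102.6,0,0): [100.   -1.4   1.9]
L expected slope [-2.6 52.2  1.8]
   top [332.1 238.7] []
   side [260.4 302.2] []
R expected slope [ -2.6 -55.    1.7]
   top [368.5 242.4] []
   side [283.5 345. ] [(16, [282.8, 346.3])]
```

Call:
{"op": "carry_out", "data": {"series": [[[0,0,0,0.05,-0.05,0,0],[0,0,0,0,0,0,0],[0,0,0,0,0,0,0],[0,0,0,0,0,0,0],[0,0,0,0,0,0,0]]]}}

```text
time_s: 11.0
ee_pos: [0.5045, -0.2169, 0.0718]
ee_rot: [0.163, 0.732, 0.646, 0.144]
force: [5.4, 2.2, 0.8]
gripper_width: 0.0074
```

```bash
python3 chk.py 10; python3 -c "
from chk import *
s=env.read_state();print(s['torque'].round(2),S_.inv().apply(s['torque']).round(2))"
```

```text
t 11.1 w 0.007622346359885344 F [6.7 1.  1.2] F slope [ 6.4  1.8 -1.6]
arch in slope frame mm (seat 102.6,0,0): [99.7 -1.   1.9]
L expected slope [-3.  52.6  1.8]
   top [332.  238.8] []
   side [260.2 302.1] []
R expected slope [ -2.9 -54.6   1.8]
   top [368.3 242.5] []
   side [283.3 344.9] [(17, [282.9, 346.5])]
[ 0.17 -0.75  0.34] [ 0.38 -0.73  0.2 ]
```

Up-slope force of 6 N with a yaw moment suggests the right ball seats first. I turn the ring about 1° with compensating lateral shift.

Call:
{"op": "carry_out", "data": {"series": [[[0,0,-0.5,0.1,0,0,0],[0,0,-0.5,0.1,0,0,0],[0,0,0,0,-0.05,0,0],[0,0,0,0,0,0,0],[0,0,0,0,0,0,0]]]}}

```text
time_s: 11.6
ee_pos: [0.5043, -0.2158, 0.0718]
ee_rot: [0.165, 0.726, 0.652, 0.142]
force: [5.9, -1.6, 1.5]
gripper_width: 0.0077
```

```bash
python3 chk.py 11; python3 -c "
from chk import *
s=env.read_state();print(s['torque'].round(2),S_.inv().apply(s['torque']).round(2))
q=cv2.imread('pics/side11.png'); cv2.imwrite('pics/crop5.png',cv2.resize(q[250:380,225:380],(775,600),interpolation=2))"
```

```text
t 11.7 w 0.007428678966117409 F [ 5.9 -2.5  1.2] F slope [ 6.1 -1.8 -1.5]
arch in slope frame mm (seat 102.6,0,0): [99.4  0.   2.1]
L expected slope [-4.1 51.9  1.8]
   top [332.1 239.1] []
   side [259.9 302.7] []
R expected slope [ -2.2 -55.3   1.9]
   top [368.6 242.3] []
   side [283.7 345. ] [(20, [283.0, 346.4])]
[-0.48 -0.93 -0.14] [-0.39 -0.98  0.02]
```

View pics/crop5.png

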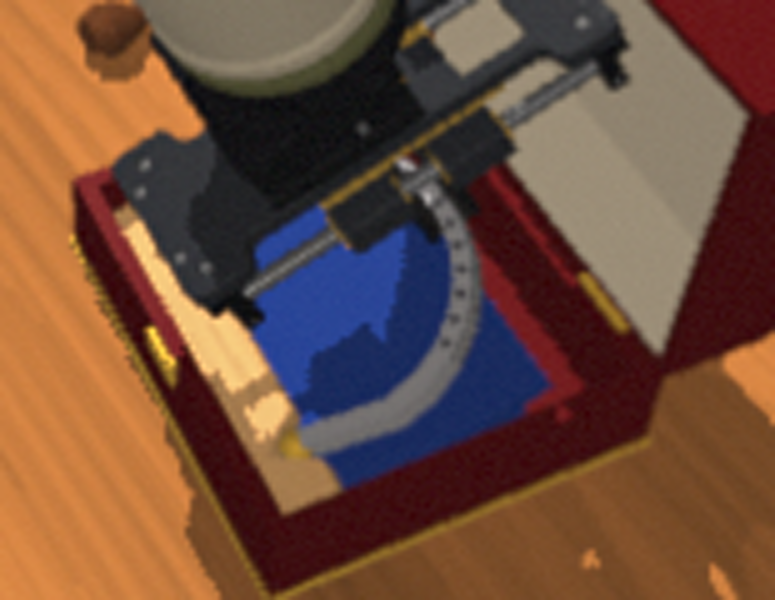

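The crop shows the right ball at (293,445), down in the right notch. Correct the lateral force slightly and press onto the pad.

Call:
{"op": "carry_out", "data": {"series": [[[0,0,0,-0.05,0,0.05,0],[0,0,0,0,0,0.05,0],[0,0,0,0,0,0.05,0],[0,0,0,0,0,0,0],[0,0,0,0,0,0,0]]]}}

```text
time_s: 12.2
ee_pos: [0.505, -0.2161, 0.071]
ee_rot: [0.164, 0.727, 0.652, 0.143]
force: [-12.4, 5.5, 29.3]
gripper_width: 0.0074
```

```bash
python3 chk.py 12; python3 -c "
from chk import *
s=env.read_state();print(s['torque'].round(2),S_.inv().apply(s['torque']).round(2))"
```

```text
t 12.3 w 0.007328627717719744 F [-11.2   4.9  29.9] F slope [ 2.   3.5 32. ]
arch in slope frame mm (seat 102.6,0,0): [99.7 -0.1  1. ]
L expected slope [-3.8 51.8  0.9]
   top [332.1 238.9] []
   side [260.2 302.8] []
R expected slope [ -2.  -55.4   0.8]
   top [368.6 242.1] []
   side [284.1 345.1] [(21, [282.7, 345.9])]
[0.67 0.31 0.37] [0.72 0.39 0.07]
```

Call:
{"op": "carry_out", "data": {"series": [[[0,0,0,0,0,-0.08,0],[0,0,0,0,-0.04,0,0],[0,0,0,0,0,0,0],[0,0,0,0,0,0,0],[0,0,0,0,0,0,0]]]}}

```text
time_s: 12.8
ee_pos: [0.5045, -0.2161, 0.0712]
ee_rot: [0.165, 0.726, 0.652, 0.142]
force: [6.0, 0.1, 4.0]
gripper_width: 0.0076
```

```bash
python3 chk.py 13
```

```text
t 12.9 w 0.00744440521426674 F [ 5.9 -0.4  4.2] F slope [7.1 0.3 1.3]
arch in slope frame mm (seat 102.6,0,0): [99.4 -0.1  1.5]
L expected slope [-4.1 51.7  1.2]
   top [332.2 239.1] []
   side [260.  302.9] []
R expected slope [ -2.2 -55.5   1.2]
   top [368.6 242.2] []
   side [283.9 345.2] [(19, [282.8, 346.2])]
```

Seated with about 7 N down-slope and a light touch on the pad. Releasing.

Call:
{"op": "carry_out", "data": {"series": [[[0,0,0,0,0,0,0.15],[0,0,0,0,0,0,0.25],[0,0,0,0,0,0,0.25],[0,0,0,0,0,0,0.25],[0,0,0,0,0,0,0.25]]]}}

```text
time_s: 13.4
ee_pos: [0.5029, -0.2152, 0.0699]
ee_rot: [0.163, 0.726, 0.652, 0.142]
force: [0.5, -0.9, 0.8]
gripper_width: 0.0211
```

Call:
{"op": "carry_out", "data": {"series": [[[0,0,0,0,0,-0.5,0.25],[0,0,0,0,0,-1.5,0.25],[0,0,0,0,0,-3,0.25],[0,0,0,0,0,-4,0.25],[0,0,0,0,0,-4,0.25]]]}}

```text
time_s: 13.9
ee_pos: [0.4567, -0.2035, 0.1627]
ee_rot: [0.152, 0.725, 0.656, 0.143]
force: [0.5, 0.9, -0.2]
gripper_width: 0.022
```

Call:
{"op": "carry_out", "data": {"series": [[[0,0,0,-2,-2,-4,0.1],[0,0,0,-2,-2,-4,0],[0,0,0,-2,-2,-4,0],[0,0,0,-2,-2,-2,0],[0,0,0,-2,-2,0,0]]]}}

```text
time_s: 14.4
ee_pos: [0.331, -0.2784, 0.226]
ee_rot: [0.153, 0.727, 0.654, 0.144]
force: [-0.0, -0.3, -0.1]
gripper_width: 0.0009
```

Run:
```python
from chk import *
ims={n:snap(n,"14")[0] for n in("top","side")}
s,p,R=cur(); print(s["time_s"],p,s["force"],s["q"].round(2))
a=cv2.resize(ims["top"][170:260,310:400],(400,400),interpolation=2); b=cv2.resize(ims["side"][230:380,230:380],(400,400),interpolation=2)
cv2.imwrite("pics/crop6.png",np.hstack([a,b])[:,:,::-1])
```

```text
14.5 [ 0.32908222 -0.27921638  0.22328423] [ 0.50374233  1.11213457 -0.05016381] [ 0.09 -0.49  0.56  2.22  0.04  0.99  0.51]
```

View pics/crop6.png

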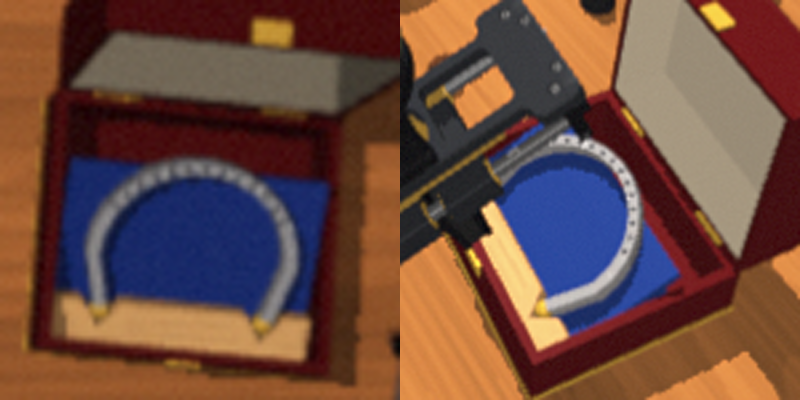

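The crops show the ring on the pad, left ball at top crop (99,310) and right at (261,325), both in their notches, the arch just past the pad's upper edge and the lid still open. The contact-found seat agrees with the frame once the notch line is shifted about 3 mm. Next: go over and behind the lid.

Run:
```python
from chk import *
s,p0,R0=cur(); W=lambda x,z: c0+B.apply([x,0,z])
# slope-frame heights of ring from depth
f=np.load("top14.npz"); X=cloud("top",f["d"]); H,S,V=cv2.split(cv2.cvtColor(f["p"],cv2.COLOR_RGB2HSV))
m=np.zeros_like(H,bool); m[203:250,325:382]=1; m&=(S<70)&(V>110); q=slope(X[m]); print("band top heights by slope pos:",[(a,np.median(q[abs(q[:,0]-a)<6,2]).round(1)) for a in (15,40,65,97)])
y=np.zeros_like(m); y[235:248,325:380]=1; y&=(H>19)&(H<35)&(S>150)
k,l,st,ce=cv2.connectedComponentsWithStats(y.astype(np.uint8)); print([(st[i,4],ce[i].round(1),slope(onplane("top",[ce[i]],.037))[0].round(1)) for i in range(1,k) if st[i,4]>2])
V_=tool(yaw,0)
a=W(.06,.33);b=W(.175,.33);c=W(.175,.18); print(a,b,c)
p,R=plan(p0,R0,a,V_,6,0); p,R=plan(p,R,b,V_,4,0); plan(p,R,c,V_,5,0)
```

```text
band top heights by slope pos: [(15, np.float64(8.9)), (40, np.float64(8.7)), (65, np.float64(8.7)), (97, np.float64(8.0))]
[(np.int32(4), array([368. , 242.5]), array([ -0.9, -52.1,   7.5]))]
[ 0.52463081 -0.21848882  0.33      ] [ 0.63873153 -0.23284241  0.33      ] [ 0.63873153 -0.23284241  0.18      ]
[4.0, -0.1, 0.1, 1.38, 3.58, -0.34, 0] ,
[4.0, -0.2, 0.2, 1.38, 3.54, -0.58, 0] ,
[4.0, -0.1, 0.1, 1.4, 3.49, -0.84, 0] ,
[4.0, -0.2, 0.1, 1.4, 3.41, -1.08, 0] ,
[4.0, -0.1, 0.2, 1.4, 3.33, -1.33, 0] ,
[4.0, -0.1, 0.1, 1.41, 3.23, -1.55, 0] ,
end err mm [-0.  0. -0.]
[-0.0, -0.0, -0.0, 0.0, 2.88, -0.0, 0] ,
[-0.0, -0.0, -0.0, 0.0, 2.87, -0.0, 0] ,
[-0.0, -0.0, -0.0, 0.0, 2.88, -0.0, 0] ,
[-0.0, -0.0, -0.0, 0.0, 2.87, -0.0, 0] ,
end err mm [-0. -0. -0.]
[-0.0, -0.0, -0.0, -0.0, 0.0, 3.0, 0] ,
[-0.0, -0.0, -0.0, -0.0, 0.0, 3.0, 0] ,
[-0.0, -0.0, -0.0, -0.01, 0.0, 3.0, 0] ,
[-0.0, -0.0, -0.0, 0.0, 0.0, 3.0, 0] ,
[-0.0, -0.0, -0.0, -0.0, 0.0, 3.0, 0] ,
end err mm [-0.  0. -0.]
```

Call:
{"op": "carry_out", "data": {"series": [[[0,0,0,0,0,-3,0],[4,-0.1,0.1,1.4,3.6,-0.3,0],[4,-0.2,0.2,1.4,3.5,-0.6,0],[4,-0.1,0.1,1.4,3.5,-0.8,0],[4,-0.2,0.1,1.4,3.4,-1.1,0]]]}}

```text
time_s: 15.0
ee_pos: [0.4513, -0.2329, 0.3225]
ee_rot: [0.05, 0.744, 0.664, 0.047]
force: [-0.1, -0.7, 0.6]
gripper_width: 0.0005
```

Call:
{"op": "carry_out", "data": {"series": [[[4,-0.1,0.2,1.4,3.3,-1.3,0],[4,-0.1,0.1,1.4,3.2,-1.5,0],[0,0,0,0,3,0,0],[0,0,0,0,3,0,0],[0,0,0,0,0,0,0]]]}}

```text
time_s: 15.5
ee_pos: [0.5769, -0.2186, 0.3538]
ee_rot: [-0.001, 0.747, 0.665, -0.001]
force: [-0.2, 0.2, -1.3]
gripper_width: 0.0004
```

Run:
```python
from chk import *
s,p0,R0=cur(); W=lambda x,z: c0+B.apply([x,0,z]); V_=tool(yaw,0); print(s["time_s"],p0,B.inv().apply(p0-c0),s["q"].round(2))
p,R=plan(p0,R0,W(.175,.33),V_,5,0); plan(p,R,W(.175,.18),V_,5,0)
```

```text
15.5 [ 0.57688326 -0.21859723  0.35384143] [0.11185738 0.00641426 0.35384143] [ 0.08  0.29  0.28  1.26 -0.08  1.61  0.23]
[-0.0, -0.0, 0.1, -0.14, 1.26, 0.47, 0] ,
[-0.1, -0.0, 0.1, -0.14, 1.27, 0.48, 0] ,
[-0.0, -0.0, 0.1, -0.13, 1.26, 0.47, 0] ,
[-0.1, -0.0, 0.1, -0.13, 1.26, 0.47, 0] ,
[0.0, -0.0, 0.1, -0.14, 1.27, 0.48, 0] ,
end err mm [ 0. -0.  0.]
[0.0, -0.0, 0.0, 0.0, -0.0, 3.0, 0] ,
[0.0, -0.0, 0.0, 0.0, -0.0, 3.0, 0] ,
[0.0, -0.0, 0.0, 0.0, -0.0, 3.0, 0] ,
[0.0, -0.0, 0.0, 0.0, -0.0, 3.0, 0] ,
[0.0, -0.0, 0.0, 0.0, -0.01, 3.0, 0] ,
end err mm [-0. -0.  0.]
```

Call:
{"op": "carry_out", "data": {"series": [[[0,0,0.1,-0.1,2.1,0.8,0],[0,0,0.1,-0.1,2.1,0.8,0],[0,0,0.1,-0.2,2.2,0.8,0],[0,0,0.1,-0.2,0,0,0],[0,0,0.1,-0.1,0,3,0]]]}}

```text
time_s: 16.0
ee_pos: [0.6377, -0.2357, 0.3058]
ee_rot: [0.003, 0.751, 0.66, 0.001]
force: [0.2, -0.0, 0.6]
gripper_width: 0.0006
```

Call:
{"op": "carry_out", "data": {"series": [[[0,0,0,0,0,3,0],[0,0,0,0,0,3,0],[0,0,0,0,0,3,0],[0,0,0,0,0,2.5,0],[0,0,0,0,0,0,0]]]}}

```text
time_s: 16.5
ee_pos: [0.6344, -0.2341, 0.1845]
ee_rot: [-0.002, 0.751, 0.66, -0.001]
force: [0.3, 0.6, -0.1]
gripper_width: 0.0005
```

Run:
```python
from chk import *
s,p0,R0=cur(); l0=B.inv().apply(p0-c0); print(s["time_s"],l0,s["force"].round(1))
a,h=.13,.056
# tip path: TCP case x = .085 + x(th)+.012
for th in np.radians([90,84,78,72,66,60,54,48,42,36,30,24,18,12,6,0]):
    print(round(np.degrees(th)),"dx,dz abs cm",round(100*(.085-a*np.cos(th)+h*np.sin(th)+.012),1),round(100*(.05+a*np.sin(th)+h*np.cos(th)),1))
```

```text
16.5 [ 0.17082219 -0.00179961  0.18448849] [ 0.3  0.6 -0.1]
90 dx,dz abs cm 15.3 18.0
84 dx,dz abs cm 13.9 18.5
78 dx,dz abs cm 12.5 18.9
72 dx,dz abs cm 11.0 19.1
66 dx,dz abs cm 9.5 19.2
60 dx,dz abs cm 8.0 19.1
54 dx,dz abs cm 6.6 18.8
48 dx,dz abs cm 5.2 18.4
42 dx,dz abs cm 3.8 17.9
36 dx,dz abs cm 2.5 17.2
30 dx,dz abs cm 1.2 16.3
24 dx,dz abs cm 0.1 15.4
18 dx,dz abs cm -0.9 14.3
12 dx,dz abs cm -1.9 13.2
6 dx,dz abs cm -2.6 11.9
0 dx,dz abs cm -3.3 10.6
```

Call:
{"op": "carry_out", "data": {"series": [[[0,0,0,0,-0.8,0,0],[0,0,0,0,-0.8,0,0],[0,0,0,0,-0.8,0,0],[0,0,0,0,-0.8,-0.1,0],[0,0,0,0,-0.8,-0.2,0]]]}}

```text
time_s: 17.0
ee_pos: [0.5981, -0.2307, 0.1941]
ee_rot: [0.003, 0.751, 0.66, 0.002]
force: [3.8, -1.5, 5.4]
gripper_width: 0.0002
```

Call:
{"op": "carry_out", "data": {"series": [[[0,0,0,0,-0.8,-0.2,0],[0,0,0,0,-0.8,-0.1,0],[0,0,0,0,-0.8,-0.1,0],[0,0,0,0,-0.8,0,0],[0,0,0,0,-0.8,0,0]]]}}

```text
time_s: 17.5
ee_pos: [0.5571, -0.2253, 0.1961]
ee_rot: [0.001, 0.751, 0.66, 0.001]
force: [2.2, 0.0, 5.9]
gripper_width: 0.0008
```

Run:
```python
from chk import *
s,p0,R0=cur(); print(s["time_s"],B.inv().apply(p0-c0).round(4),s["force"].round(1))
p,d=snap("side","15"); cv2.imwrite("pics/crop7.png",cv2.resize(p[150:370,220:440],(500,500))[:,:,::-1])
```

```text
17.5 [ 0.0931 -0.0027  0.1961] [2.2 0.  5.9]
```

View pics/crop7.png

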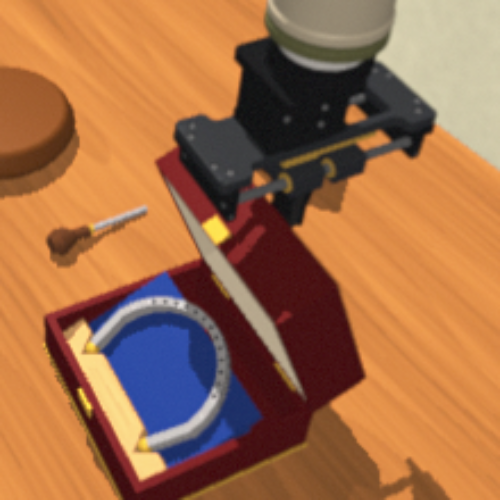

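The picture shows the lid about 65° open with the finger pushing from behind, and the ring in place with both balls in the notches at crop (90,348) and (142,442). Continuing along the arc.

Call:
{"op": "carry_out", "data": {"series": [[[0,0,0,0,-1.3,0.2,0],[0,0,0,0,-1.4,0.3,0],[0,0,0,0,-1.4,0.4,0],[0,0,0,0,-1.4,0.5,0],[0,0,0,0,-1.3,0.7,0]]]}}

```text
time_s: 18.05
ee_pos: [0.4889, -0.2166, 0.1744]
ee_rot: [0.0, 0.751, 0.66, 0.0]
force: [-1.1, -0.6, 6.2]
gripper_width: 0.0003
```

Call:
{"op": "carry_out", "data": {"series": [[[0,0,0,0,-1.2,0.9,0],[0,0,0,0,-1.1,0.9,0],[0,0,0,0,-1.0,1.0,0],[0,0,0,0,-0.9,1.0,0],[0,0,0,0,0,0,0]]]}}

```text
time_s: 18.55
ee_pos: [0.4458, -0.2108, 0.1345]
ee_rot: [-0.001, 0.751, 0.66, -0.001]
force: [-0.2, 0.4, 0.1]
gripper_width: 0.0003
```

Run:
```python
from chk import *
s,p0,R0=cur(); print(s["time_s"],B.inv().apply(p0-c0).round(4),s["force"].round(1))
```

```text
18.55 [-0.0192 -0.0022  0.1345] [-0.2  0.4  0.1]
```

Call:
{"op": "carry_out", "data": {"series": [[[0,0,0,0,-0.5,0.7,0],[0,0,0,0,-0.4,0.6,0],[0,0,0,0,0,0.6,0],[0,0,0,0,0,0.5,0],[0,0,0,0,0,0.3,0]]]}}

```text
time_s: 19.05
ee_pos: [0.439, -0.2098, 0.1081]
ee_rot: [-0.0, 0.751, 0.66, -0.0]
force: [-2.1, 0.4, 3.0]
gripper_width: 0.0005
```

Call:
{"op": "carry_out", "data": {"series": [[[0,0,0,0,0,0.1,0],[0,0,0,0,0,0,0],[0,0,0,0,0,0,0],[0,0,0,0,0,0,0],[0,0,0,0,0,0,0]]]}}

```text
time_s: 19.55
ee_pos: [0.4395, -0.2099, 0.1079]
ee_rot: [0.0, 0.751, 0.66, 0.0]
force: [-0.5, 0.4, -0.0]
gripper_width: 0.0006
```

Run:
```python
from chk import *
s,p0,R0=cur(); print(s["time_s"],B.inv().apply(p0-c0).round(4),s["force"].round(1))
```

```text
19.55 [-0.0256 -0.0021  0.1079] [-0.5  0.4 -0. ]
```

Call:
{"op": "carry_out", "data": {"series": [[[0,0,0,0,0,0.1,0],[0,0,0,0,0,0,0],[0,0,0,0,0,0.1,0],[0,0,0,0,0,0,0],[0,0,0,0,0,0,0]]]}}

```text
time_s: 20.05
ee_pos: [0.4393, -0.21, 0.1064]
ee_rot: [0.0, 0.751, 0.66, 0.0]
force: [-2.9, 1.9, 8.3]
gripper_width: 0.0006
```

Call:
{"op": "carry_out", "data": {"series": [[[0,0,0,0,0,0.05,0],[0,0,0,0,0,0,0],[0,0,0,0,0,0,0],[0,0,0,0,0,0,0],[0,0,0,0,0,0,0]]]}}

```text
time_s: 20.55
ee_pos: [0.4393, -0.21, 0.1064]
ee_rot: [0.0, 0.751, 0.66, 0.0]
force: [-7.3, 2.4, 14.8]
gripper_width: 0.0003
```

The lid is at its stop: 15 N at z = 0.106. Retracting and checking.

Call:
{"op": "carry_out", "data": {"series": [[[0,0,0,0,0,-1,0],[0,0,0,0,0,-3,0],[0,0,0,4,0,-4,0],[0,0,0,4,0,-3,0],[0,0,0,4,0,0,0]]]}}

```text
time_s: 21.05
ee_pos: [0.4561, -0.0946, 0.2152]
ee_rot: [0.003, 0.751, 0.66, 0.003]
force: [1.2, 0.2, -0.7]
gripper_width: 0.0001
```

Call:
{"op": "carry_out", "data": {"series": [[[0,0,0,4,0,0,0],[0,0,0,4,0,0,0],[0,0,0,4,0,0,0],[0,0,0,0,0,0,0],[0,0,0,0,0,0,0]]]}}

```text
time_s: 21.55
ee_pos: [0.4693, 0.0239, 0.2108]
ee_rot: [0.0, 0.75, 0.661, 0.0]
force: [-0.6, -1.0, -0.3]
gripper_width: 0.0006
```

Run:
```python
from chk import *
p,d=snap("side","16"); q,e=snap("top","16"); s,p0,_=cur(); print(s["time_s"],p0,s["force"].round(1))
X=cloud("top",e); L=B.inv().apply(X.reshape(-1,3)-c0); L=L[(e.ravel()>.5)&(L[:,2]>.095)&(L[:,2]<.13)&(abs(L[:,1])<.085)&(abs(L[:,0])<.08)]
k=np.polyfit(L[:,0],L[:,2],1); print("lid top",len(L),L[:,2].mean(),"angle rad",-np.arctan(k[0]))
cv2.imwrite("pics/crop8.png",np.hstack([cv2.resize(p[150:380,220:450],(400,400)),cv2.resize(q[100:270,250:420],(400,400))])[:,:,::-1])
```

```text
21.65 [0.46929906 0.02228349 0.21078626] [-0.6 -0.3  0.2]
lid top 3480 0.10650137335535081 angle rad 0.0033693742543512914
```

View pics/crop8.png

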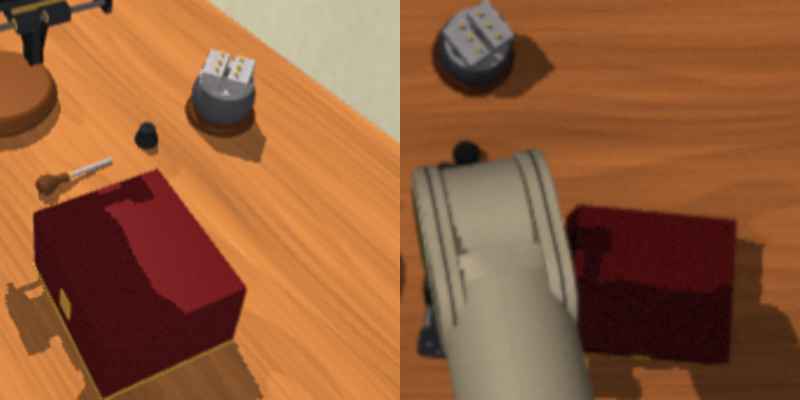

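The lid is shut: its top is level at 0.0034 rad and 106.5 mm high. The vise, graver and loupe are undisturbed and the arm is clear.

```bash
python3 -c "
from cell import job
print(job.job_done())"
```

```text
the job is handed in; nothing more can be done
None
```

The neck ring is back in its case with the lid shut, and I have handed the job in after about 22 s of robot time. `job_done` reported no verdict.

I took the ring from the sandbag by its arch and laid it on the sloping pad. Then I slid it down until both balls met the notches, released it, and pushed the lid shut slowly from behind.

**Ring:** With the lid still open, the pictures showed both balls in their notches. The depth image showed the band lying parallel to the pad. I could not see the ring after shutting the lid.

**Lid:** After the arm withdrew, the lid's top measured 0.003 rad from level and 106.5 mm high, so it is fully shut.

**Bystanders:** The ball vise, graver and loupe look undisturbed in the last pictures. I did not measure their positions.

**Disagreements:**
- The notch line first estimated from the pictures was about 3 mm up-slope of where the balls met the notches. I trusted the contact; with the notch line moved there, arch position and pad height agree with the seat to within about 1 mm.
- The last colour-mask check before closing found only the right ball. The left ball's seating rests on the pictures and the balanced contact forces.

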